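# Seat a small wooden box on the printing jig and hold it clamped

### The arm

A 6-joint arm with a two-finger parallel gripper is mounted at the origin on the work surface. World frame = base frame: x ahead of the robot, y to its left, z up, the work surface at z = 0. Lengths are in m, angles in rad, forces in N, time in s.
With the tool pointing down it reaches from about 0.325 to 0.85 m from the base axis. Payload 15.5 kg.
Tool frame: the origin (TCP) lies midway between the tips of the shut fingers; the grasp point (between the pads) lies 19 mm behind it; z points along the fingers, y is the line along which they close (so a half turn about z gives the same grasp; the last joint's range is limited). The gripper opens to 91 mm and grips with 3 to 60 N. Pads are 32 mm wide; open, the fingers measure 118 mm over their backs; the gripper's body (76 mm by 178 mm) begins 60 mm behind the grasp point.
Start: joints at [-1.377, 0.494, 1.345, -0, 1.302, -0.096], TCP at [0.178, -0.599, 0.214] pointing down, gripper open.
Joint ranges: [-2.91, 2.91], [-0.82, 2.16], [0.22, 2.67], [-1.22, 4.37], [0.12, 2.79], [-3.08, 3.08]. Speed limits (rad/s): [1.89, 1.89, 2.57, 3.01, 3.01, 3.01].

### API

Orientations are given as a 3x3 rotation matrix whose columns are the frame's x, y, z axes.
In Python, from bench import get_obs, camera, close_job, spot_in, masks_of, landmark_of gives the robot as it stands.
- The arm moves only by the shell command python3 -m inch 'ROWS' [FORCE]. ROWS is JSON, one flat list of numbers, 5 for each row, row after row: the shift along the tool's x, y, z in mm, then the turn about the tool's z in degrees, then the finger opening in mm, from 0 to 91.2. A call has exactly 10 rows; each row shifts and turns the commanded pose from where the row before left it, along the tool's axes as they then stand; what a row does not reach is not made up. A row lasts 1/12 s, in which the tool goes at most 41.7 mm and 7.16 degrees, less where a joint would pass 70% of its speed; a pose out of reach is approached as far as the arm can. A call with a gripper value outside its range is refused whole. The fingers move at their own pace and stop on an object; FORCE is the grip in N (left out, the last holds). Time passes only in rows, so rows that do not move let the fingers close, or fill a call up. It gives the time, the measured TCP pose, the force, the opening and the grip force at its end, in the units of the state.
- get_obs(): the state, without advancing time (a new reading comes with each control period).
- camera(name): name is "side" or "top"; returns a dict with "frame" (480x640x3 uint8, red, green, blue), "K" (3x3 intrinsics, pixels), "view" (4x4, takes a point from world to camera coordinates). Camera axes: x right, y up, looking along -z (the intrinsics and any distortion apply to the point x, -y, -z); pixel columns grow to the right and rows downward; lengths in m; the calibration is good to about 2 mm. A picture is of the moment at which its call begins. There is no depth.
- close_job(): hands the job in; it is judged then, once.
Trained networks look in a picture, given as the dict that the camera call returned (one of the last four; its "shot" number tells which), for a name from the list of things; names that differ only in an ending like _2 or _b are one class to them, and where a whole thing is asked for, a point or a joint stands for the part that bears it (a point fixed in the world has none). Each returns a list of dicts, best first, with "conf" (0 to 1); they miss things now and then, are a little off and sometimes report something else, mostly with a low value. They report only what shows in the picture. A call takes as long as a camera call. They do not tell look-alikes from the thing itself.
- spot_in(picture, label): "box" ([left, top, width, height] in pixels, round what is visible of it).
- masks_of(picture, label): "pixels" (480x640 bool, what is visible of it) and "box" ([left, top, width, height] in pixels, round what is visible of it).
- landmark_of(picture, label): "uv" ([column, row] in pixels: a listed point, or the origin of a listed thing).
The state is a dict: "time_s": time; "joint_pos": joint angles; "qvel": joint speeds; "joint_torque": joint torques, N m; "eef_pos": TCP position; "tool_rot": TCP orientation; "wrist_force": force on the tool from outside, world axes, zero at the start; "ft_torque": the same for the moment, N m; "grip_width": opening from 0.0 (shut) to 1.0 (fully open); "grip_force": force on a finger pad.
Only numpy, scipy, OpenCV 4.12 (cv2) and the standard library are available. Lean on these libraries where they do the work, as an engineer would, in place of code of your own. Each camera call takes 0.05 s, during which the arm holds its last target. There are 200 camera calls.

### The job

Put the small wooden box with the green motif flat on the narrow raised metal rail of the printing jig, right way up and lengthwise along the rail between the sprung pad and the dark fence, and let go of it so that it stands there by itself. Then push the black handle of the jig towards the fence so that the pad slides the box home against the fence, and go on until the red plunger stem behind the pad has sunk about halfway into its housing. Finish while still holding the handle there, with the box clamped and nothing but the jig touching it, and leave the ink jar, the mug and the squeegee alone.

Things in the scene. Friction and masses are not known exactly. Their poses are not given: they have to be found in the camera images.
- box: The work: a small closed pale wooden box with a dark seam and a paper and green motif on its top, 64 mm long (its x) x 44 mm wide (its y) x 34 mm high, about 0.11 kg, one rigid piece (the lid does not open). Origin at the centre of its underside, z up. It starts upright on the table. Either end may face the fence.
- jig: Printing jig, fixed to the table: plywood base 370 x 120 x 15 mm, carrying all the parts below. Origin on the table on the jig's middle line; x runs along the rail, from handle to fence (the pushing direction), z up. Base from x = -210 to 160 mm. The aluminium rail is 22 mm wide (y -11 to 11 mm), x -15 to 75 mm, its top 60 mm above the table. Place and yaw vary.
- fence (a point): Middle of the top edge of the face of the dark steel fence at the rail's end: jig x = 75 mm, 95 mm above the table (35 mm above the rail). The fence is 40 mm wide and 14 mm thick.
- rest (a point): Point on top of the rail (60 mm above the table) where the centre of the box's underside comes to lie when the box is home against the fence: jig x = 43 mm, y = 0. With the handle at home the pad leaves 40 mm of spare length for the box in front of the fence.
- handle: The jig's grey sliding carriage with its upright black fin handle (yellow band) and, 27 to 67 mm ahead of the fin's front face, the dark plunger housing, a 26 mm cylinder, top 90 mm above the table. Slides 0 to 65 mm along jig x; a spring returns it home: 2.4 N at home plus 0.06 N per mm. Its frame coincides with the jig's at home, so its x in the jig's frame is its travel.
- grip_top (a point): Centre of the top of the black fin handle, 140 mm above the table, jig x = -125 mm at home. The fin is 16 mm thick (along jig x) and 44 mm wide; it can be pinched from above across its thickness in its upper 45 mm, with more than 25 mm free on both sides.
- pad_face (a point): Centre of the front face of the black rubber pad (28 mm wide, 22 mm high) at the end of the plunger, 77 mm above the table; jig x = -29 mm when nothing is pushed. 14 mm of red stem, 12 mm thick, shows between the pad and the housing when the plunger is out.
- plunger (a joint): How far the plunger has sunk into its housing (m): 0 fully out, 0.014 fully in, 0.007 halfway. Its spring needs 1 N to start and 1 N more for each mm, so about 8 N at halfway (about 13 N on the handle with the carriage spring).
- ink_jar: Bystander: closed ink jar, 66 mm across, 85 mm high, red label, white cap. Origin at the centre of its underside.
- mug: Bystander: white mug, 80 mm across, 92 mm high. Origin at the centre of its underside.
- squeegee: Bystander: printing squeegee lying flat, wooden grip 30 x 160 x 22 mm with a green blade along one long side. Origin under the grip's centre.
Mind the look-alikes: they are no part of the job. There is more than one size of the box; the job needs the smallest.

How it is judged:
On the way:
1. the box stands by itself on the rail, flat, let go, before the plunger is pressed (y of box in the frame of jig between -0.009 and 0.009 m and z of box in the frame of jig between 0.057 and 0.0635 m and angle between box's own z axis and vertical below 0.07 rad and contact force between each of the fingers, the arm and box below 0.3 N and x of box in the frame of jig between -0.005 and 0.047 m and angle between the x axis of box and the x axis of jig, either way round below 0.3 rad and linear speed of box below 0.02 m/s and value of joint plunger below 0.002 m), for 0.2 s.
At the end, for the whole second after the job is handed in: The robot still pushes the handle (over 3 N), the plunger sunk 3.5 to 10.5 mm; the pad presses the box (over 2.5 N) against the fence (within 3 mm); the box is flat on the rail, within 9 mm of its middle line and 4.5 degrees of its direction, at rest, untouched by the robot (y of box in the frame of jig between -0.009 and 0.009 m and z of box in the frame of jig between 0.057 and 0.0635 m and angle between box's own z axis and vertical below 0.07 rad and contact force between each of the fingers, the arm and box below 0.3 N and x of box in the frame of jig between 0.04 and 0.0465 m and value of joint plunger between 0.0035 and 0.0105 m and angle between the x axis of box and the x axis of jig, either way round below 0.08 rad and contact force between box and handle above 2.5 N and contact force between any of the fingers, the arm and handle above 3 N and linear speed of box below 0.02 m/s); the arm keeps its last pose, push and grip.
It fails at once if the ink jar is disturbed (moved more than 30 mm) (distance of ink_jar from where it was at the start of the episode above 0.03 m).
It fails at once if the mug is disturbed (moved more than 30 mm) (distance of mug from where it was at the start of the episode above 0.03 m).
It fails at once if the squeegee is disturbed (moved more than 30 mm) (distance of squeegee from where it was at the start of the episode above 0.03 m).
It also fails if it takes over 58 s, if anything falls off the work surface, if the arm or the gripper's body presses on something with over 40 N, if the wrist force passes 120 N, or if a joint passes its speed limit or range.

## Working session

There is one attempt and no reset: what is moved stays moved. The work goes in short steps, Python scripts to look and compute and a shell command to move; the robot and the scene stay as the last step left them, time stands still between calls to the robot, and variables do not carry over. Pictures are saved under pics/ and viewed, at most 10 in all, crops included, and the job is handed in when it is done.

```bash
mkdir -p pics
cat > h.py <<'E'
import numpy as np, cv2
from bench import *
def ray(p,uv):
    K=np.array(p["K"]);V=np.array(p["view"])
    d=np.linalg.inv(K)@np.array([uv[0],uv[1],1.]);d=np.array([d[0],-d[1],-d[2]])
    R=V[:3,:3];return -R.T@V[:3,3],R.T@d
def atz(p,uv,z):
    o,d=ray(p,uv);return o+d*(z-o[2])/d[2]
def proj(p,X):
    V=np.array(p["view"]);c=V[:3,:3]@np.array(X)+V[:3,3];c=np.array(p["K"])@np.array([c[0],-c[1],-c[2]]);return c[:2]/c[2]
def save(p,n): cv2.imwrite("pics/"+n+".png",p["frame"][:,:,::-1])
def tri(ps,uvs):
    A=0;b=0;
    for p,u in zip(ps,uvs):
        o,d=ray(p,u);d=d/np.linalg.norm(d);M=np.eye(3)-np.outer(d,d);A=A+M;b=b+M@o
    return np.linalg.solve(A,b)
E
python3 - <<'E'
from h import *
np.set_printoptions(precision=4,suppress=True)
t=camera("top");s=camera("side");save(t,"t0");save(s,"s0")
print({k:v for k,v in t.items() if k not in("frame",)})
print(get_obs())
for n in ["box","jig","fence","rest","grip_top","pad_face","handle","ink_jar","mug","squeegee"]:
    for nm,p in(("t",t),("s",s)):
        print(n,nm,[(np.round(r["uv"],1),round(r["conf"],2)) for r in landmark_of(p,n)][:5])
for nm,p in(("t",t),("s",s)):print([(r["box"],round(r["conf"],2)) for r in spot_in(p,"box")])
E
```

```text
{'K': array([[498.5629,   0.    , 326.8523],
       [  0.    , 498.5629, 235.8201],
       [  0.    ,   0.    ,   1.    ]]), 'view': array([[ 0.0039, -0.9995,  0.0306,  0.0006],
       [ 0.9945,  0.0071,  0.1048, -0.5359],
       [-0.105 ,  0.03  ,  0.994 , -1.0572],
       [ 0.    ,  0.    ,  0.    ,  1.    ]]), 'shot': 1}
{'time_s': 0.1, 'joint_pos': array([-1.3775,  0.4941,  1.346 , -0.    ,  1.3025, -0.0955]), 'qvel': array([-0.0011, -0.0011, -0.0031, -0.0012, -0.0012, -0.0005]), 'joint_torque': array([  0.0001, -88.0235, -38.2543,   0.0708,   0.0483,  -0.    ]), 'eef_pos': array([ 0.1779, -0.5988,  0.2134]), 'tool_rot': array([[ 0.9586,  0.2848, -0.0002],
       [ 0.2848, -0.9586,  0.001 ],
       [ 0.0001, -0.001 , -1.    ]]), 'wrist_force': array([0.8288, 0.3121, 0.3867]), 'ft_torque': array([ 0.0049, -0.0327,  0.0001]), 'grip_force': 0.0, 'grip_width': 1.0013317712488312}
box t [(array([144.8, 307. ]), 0.83), (array([181.6, 255.6]), 0.68)]
box s [(array([385.8, 407.4]), 0.84), (array([327.2, 368.4]), 0.64), (array([255.3, 393. ]), 0.58), (array([335.5, 245. ]), 0.44)]
jig t [
[... 219 characters left out ...]
), 0.16)]
grip_top t [(array([409.5, 267.2]), 0.97)]
grip_top s [(array([366.5, 188.2]), 0.86)]
pad_face t [(array([361.6, 257.3]), 0.66)]
pad_face s [(array([352.6, 232.3]), 0.44)]
handle t [(array([225.7, 174.2]), 0.67)]
handle s []
ink_jar t [(array([228.6, 172.6]), 0.88)]
ink_jar s [(array([244.7, 329.6]), 0.67), (array([338. , 245.8]), 0.54)]
mug t [(array([488.1, 209.4]), 0.75)]
mug s [(array([321.1, 197.5]), 0.71)]
squeegee t []
squeegee s [(array([262.1, 256.6]), 0.77)]
[([111.2, 281.7, 53.3, 52.0], 0.87), ([124.3, 182.4, 49.3, 32.9], 0.73), ([162.8, 235.0, 40.0, 35.3], 0.72)]
[([306.1, 344.6, 40.1, 37.0], 0.95), ([354.9, 373.8, 60.2, 61.1], 0.89), ([234.4, 358.6, 39.8, 51.6], 0.73)]
```

View pics/t0.png

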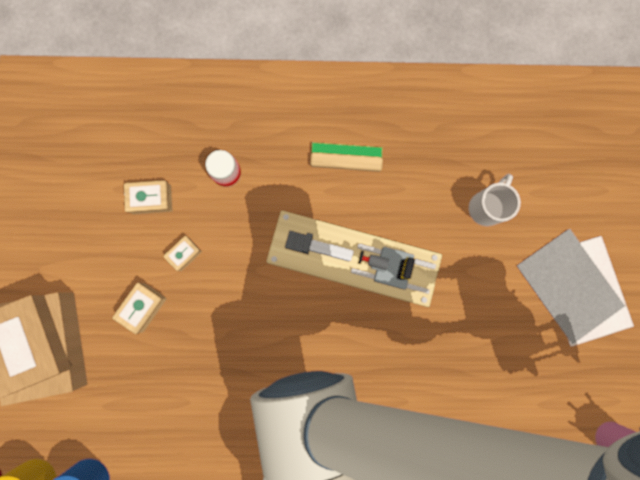

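View pics/s0.png

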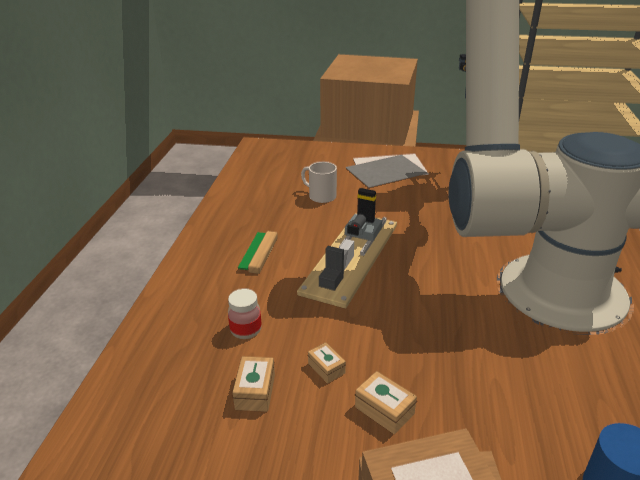

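The top view shows three boxes. The smallest is at about (181,253) in the top view and (326,362) in the side view. The jig runs from the handle at (405,265) to the fence at (298,242). Next I measure the box and jig poses.

```bash
cat > m.py <<'E'
from h import *
np.set_printoptions(precision=4,suppress=True)
def boxpose(t,near,z=0.034):
    m=[r for r in masks_of(t,"box") if abs(r["box"][0]+r["box"][2]/2-near[0])+abs(r["box"][1]+r["box"][3]/2-near[1])<25]
    ys,xs=np.nonzero(m[0]["pixels"])
    P=np.array([atz(t,(x,y),z)[:2] for x,y in zip(xs,ys)])
    r=cv2.minAreaRect((P*1000).astype(np.float32));return r,cv2.boxPoints(r)
E
python3 - <<'E'
from m import *
t=camera("top");s=camera("side")
r,c=boxpose(t,(181,253));print(r);print(c)
d={}
for n in["fence","grip_top","pad_face"]:
    a=landmark_of(t,n);b=landmark_of(s,n)
    if a and b:
        d[n]=tri([t,s],[a[0]["uv"],b[0]["uv"]]);print(n,a[0]["uv"],b[0]["uv"],d[n])
    for nm,p,l in(("t",t,a),("s",s,b)):
        if l: print("  plane",nm,atz(p,l[0]["uv"],{"fence":.095,"grip_top":.14,"pad_face":.077}[n]))
big=cv2.resize(t["frame"][205:315,150:450],None,fx=2.6,fy=2.6,interpolation=cv2.INTER_CUBIC)
cv2.imwrite("pics/c1.png",big[:,:,::-1])
E
```

```text
((495.7288818359375, 311.87548828125), (51.99817657470703, 66.90206909179688), 45.942909240722656)
[[453.6103 316.4523]
 [501.6893 269.9303]
 [537.8475 307.2986]
 [489.7685 353.8207]]
fence [311.6, 242.7] [337.6, 245.2] [0.5117 0.0364 0.0992]
  plane t [0.5145 0.0366 0.095 ]
  plane s [0.51   0.0305 0.095 ]
grip_top [408.2, 266.7] [368.1, 186.5] [ 0.4612 -0.1496  0.1524]
  plane t [ 0.4647 -0.1519  0.14  ]
  plane s [ 0.4597 -0.1727  0.14  ]
pad_face [360.5, 256.3] [351.1, 231.4] [ 0.489  -0.0654  0.0729]
  plane t [ 0.4885 -0.065   0.077 ]
  plane s [ 0.4886 -0.059   0.077 ]
```

View pics/c1.png

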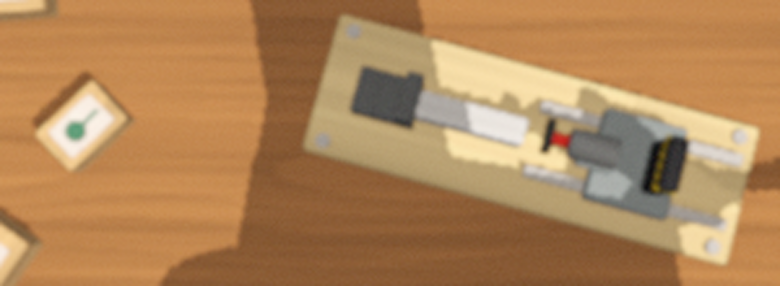

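The crop shows the small box's top face and all four base corners, with the fence end at left. I'll use those corners.

Run:
```python
from m import *
t=camera("top");s=camera("side")
c=lambda u:(u[0]/2.6+150-.3,u[1]/2.6+205-.3)
f=lambda L,z:np.array([atz(t,c(u),z)[:2] for u in L])
B=f([(343,15),(303,150),(758,128),(725,265)],.015) # TL BL TR BR
print(B, [np.linalg.norm(B[i]-B[j]) for i,j in((0,1),(2,3),(0,2),(1,3))])
ax=(B[0]+B[1]-B[2]-B[3]);ax/=np.linalg.norm(ax)
cen=B.mean(0);org=cen+ax*.025
print("jig ax",ax,np.degrees(np.arctan2(ax[1],ax[0])),"org",org)
for n,x,z in(("fence",.075,.095),("grip_top",-.125,.14),("pad_face",-.029,.077),("rest",.043,.06)):
    P=[*(org+ax*x),z];print(n,P,proj(t,P),proj(s,P))
X=f([(87,80),(131,118),(72,170),(35,128)],.034)
print(X,X.mean(0),[np.linalg.norm(X[i]-X[(i+1)%4]) for i in range(4)])
```

```text
[[ 0.5928  0.1033]
 [ 0.478   0.1353]
 [ 0.4988 -0.25  ]
 [ 0.3833 -0.2197]] [np.float64(0.11924967349940808), np.float64(0.1193984360189453), np.float64(0.36565032020965577), np.float64(0.367440998700024)]
jig ax [0.2575 0.9663] 75.08048160357325 org [ 0.4946 -0.0336]
fence [np.float64(0.5139554006871062), np.float64(0.03884832876931482), 0.095] [310.4872 242.941 ] [335.3912 247.1428]
grip_top [np.float64(0.462463003851843), np.float64(-0.15440935689456703), 0.14] [409.4969 267.8318] [366.3784 189.9148]
pad_face [np.float64(0.4871793543327694), np.float64(-0.06164566777590375), 0.077] [358.9032 256.9123] [351.8222 230.8474]
rest [np.float64(0.5057166171934642), np.float64(0.007927099063093718), 0.06] [325.1752 248.4386] [340.524  252.4758]
[[0.5338 0.3123]
 [0.5026 0.2753]
 [0.4596 0.3219]
 [0.4938 0.3533]] [0.4974 0.3157] [np.float64(0.04842210056260415), np.float64(0.06347614166093164), np.float64(0.046445754685406404), np.float64(0.057246686685658445)]
```

Jig: yaw 75.1°, rest (0.506, 0.008). Box: centre (0.497, 0.315), long axis at about 134°. I'll move above the box and turn the tool.

```bash
python3 -m inch '[18.8,-26.1,0,0,91,18.8,-26.1,0,0,91,18.8,-26.1,0,0,91,18.8,-26.1,0,0,91,18.8,-26.1,0,0,91,18.8,-26.1,0,0,91,18.8,-26.1,0,0,91,18.8,-26.1,0,0,91,18.8,-26.1,0,0,91,18.8,-26.1,0,0,91]'
python3 -m inch '[18.8,-26.1,0,0,91,18.8,-26.1,0,0,91,18.8,-26.1,0,0,91,18.8,-26.1,0,0,91,18.8,-26.1,0,0,91,18.8,-26.1,0,0,91,18.8,-26.1,0,0,91,18.8,-26.1,0,0,91,18.8,-26.1,0,0,91,18.8,-26.1,0,0,91]'
python3 -m inch '[18.8,-26.1,0,0,91,18.8,-26.1,0,0,91,18.8,-26.1,0,0,91,18.8,-26.1,0,0,91,18.8,-26.1,0,0,91,18.8,-26.1,0,0,91,18.8,-26.1,0,0,91,18.8,-26.1,0,0,91,18.8,-26.1,0,0,91,18.8,-26.1,0,0,91]'
python3 -m inch '[0,0,0,-6,91,0,0,0,-6,91,0,0,0,-6,91,0,0,0,-6,91,0,0,0,-6,91,0,0,0,-6,91,0,0,0,-6,91,0,0,0,-6,91,0,0,0,-6,91,0,0,0,-6,91]'
python3 -m inch '[0,0,5,-6,91,0,0,5,-6,91,0,0,5,-6,91,0,0,5,-6,91,0,0,5,-6,91,0,0,5,-6,91,0,0,5,-6,91,0,0,5,-6,91,0,0,5,-6,91,0,0,5,-3.5,91]'
python3 - <<'E'
from m import *
t=camera("top");s=camera("side")
big=np.hstack([cv2.resize(t["frame"][170:340,90:290],None,fx=2,fy=2),cv2.resize(s["frame"][270:440,230:430],None,fx=2,fy=2)])
cv2.imwrite("pics/c2.png",big[:,:,::-1])
o=get_obs();print(o["eef_pos"],o["tool_rot"],o["joint_pos"])
E
```

```text
time_s: 2.58
eef_pos: [0.2841, -0.294, 0.2141]
tool_rot: [[0.959, 0.284, 0.0], [0.284, -0.959, -0.0], [0.0, 0.0, -1.0]]
wrist_force: [1.4, 0.8, -0.1]
grip_width: 0.999
grip_force: 0.0
time_s: 3.42
eef_pos: [0.3901, 0.01, 0.2142]
tool_rot: [[0.959, 0.285, 0.001], [0.285, -0.959, -0.0], [0.001, 0.0, -1.0]]
wrist_force: [2.0, -0.2, -0.2]
grip_width: 0.994
grip_force: 0.0
time_s: 4.25
eef_pos: [0.4959, 0.3138, 0.214]
tool_rot: [[0.959, 0.285, 0.0], [0.285, -0.959, 0.0], [0.0, 0.0, -1.0]]
wrist_force: [-0.1, -0.9, -0.1]
grip_width: 0.993
grip_force: 0.0
time_s: 5.08
eef_pos: [0.4956, 0.3121, 0.214]
tool_rot: [[0.228, 0.974, 0.0], [0.974, -0.228, 0.0], [0.0, 0.0, -1.0]]
wrist_force: [0.8, 0.1, 0.1]
grip_width: 0.995
grip_force: 0.0
time_s: 5.92
eef_pos: [0.4957, 0.3121, 0.1637]
tool_rot: [[-0.7, 0.715, 0.0], [0.715, 0.7, 0.0], [-0.0, 0.0, -1.0]]
wrist_force: [0.1, 0.1, -0.2]
grip_width: 0.998
grip_force: 0.0
[0.4953 0.3119 0.1633] [[-0.6962  0.7179 -0.0011]
 [ 0.7179  0.6962 -0.0006]
 [ 0.0003 -0.0012 -1.    ]] [ 0.46    0.4918  1.5067 -0.      1.1443 -0.3101]
```

View pics/c2.png

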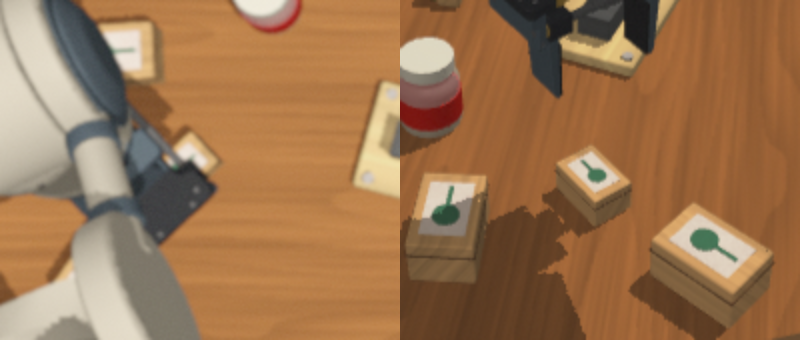

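The gripper hovers above the small box, which is clear in the side view with its top corners at crop (590,146), (631,184), (597,212) and (556,168). I'll cross-check its position from those.

Run:
```python
from m import *
s=camera("side")
X=np.array([atz(s,((u-400)/2+230-.3,v/2+270-.3),.034)[:2] for u,v in((590,146),(631,184),(597,212),(556,168))])
print(X,X.mean(0),[np.linalg.norm(X[i]-X[(i+1)%4]) for i in range(4)])
for i,j in((0,1),(3,2),(0,3),(1,2)):
    d=X[j]-X[i];print(np.degrees(np.arctan2(d[1],d[0])))
```

```text
[[0.5032 0.2806]
 [0.4579 0.3252]
 [0.4845 0.3644]
 [0.5309 0.3148]] [0.4941 0.3213] [np.float64(0.06352693119947422), np.float64(0.04739033070839991), np.float64(0.06789817180268828), np.float64(0.04401389543823953)]
135.43287520080696
133.06555304770563
50.9350442290636
55.80661349770875
```

```bash
python3 -m inch '[4,4,14,0,91,0,0,14,0,91,0,0,14,0,91,0,0,14,0,91,0,0,14,0,91,0,0,14,0,91,0,0,14,0,91,0,0,14,0,91,0,0,14,0,91,0,0,14,0,91]' 20
python3 -m inch '[0,0,5,0,91,0,0,5,0,91,0,0,4,0,91,0,0,3,0,91,0,0,0,0,91,0,0,0,0,60,0,0,0,0,45,0,0,0,0,30,0,0,0,0,30,0,0,0,0,30]' 20
python3 -m inch '[0,0,0,0,30,0,0,0,0,30,0,0,0,0,30,0,0,0,0,30,0,0,0,0,30,0,0,0,0,30,0,0,0,0,30,0,0,0,0,30,0,0,0,0,30,0,0,0,0,30]' 20
```

```text
time_s: 6.9
eef_pos: [0.4961, 0.3179, 0.0237]
tool_rot: [[-0.693, 0.721, 0.001], [0.721, 0.693, 0.0], [-0.0, 0.001, -1.0]]
wrist_force: [0.5, 0.7, -0.1]
grip_width: 0.998
grip_force: 0.0
time_s: 7.73
eef_pos: [0.4959, 0.3178, 0.0071]
tool_rot: [[-0.695, 0.719, 0.0], [0.719, 0.695, 0.0], [-0.0, 0.0, -1.0]]
wrist_force: [0.0, 0.4, -0.2]
grip_width: 0.671
grip_force: 0.0
time_s: 8.57
eef_pos: [0.4957, 0.3177, 0.0069]
tool_rot: [[-0.695, 0.719, -0.0], [0.719, 0.695, -0.0], [0.0, -0.0, -1.0]]
wrist_force: [-1.7, -1.5, 3.3]
grip_width: 0.478
grip_force: 20.0
```

Grip width 43.6 mm, so this is the right box. Next: lift, turn, and move over the rail.

```bash
python3 -m inch '[0,0,-8,0,30,0,0,-16,0,30,0,0,-16,0,30,0,0,-16,0,30,0,0,-16,0,30,0,0,-16,0,30,0,0,-16,0,30,0,0,-16,0,30,0,0,-16,0,30,0,0,-8,0,30]' 20
python3 -m inch '[0,0,0,3,30,0,0,0,6.6,30,0,0,0,6.6,30,0,0,0,6.6,30,0,0,0,6.6,30,0,0,0,6.6,30,0,0,0,6.6,30,0,0,0,6.6,30,0,0,0,6.6,30,0,0,0,3.1,30]' 20
python3 -m inch '[-15.8,4.4,0,0,30,-15.8,4.4,0,0,30,-15.8,4.4,0,0,30,-15.8,4.4,0,0,30,-15.8,4.4,0,0,30,-15.8,4.4,0,0,30,-15.8,4.4,0,0,30,-15.8,4.4,0,0,30,-15.8,4.4,0,0,30,-15.8,4.4,0,0,30]' 20
python3 -m inch '[-18,4.4,0,0,30,-18,4.4,0,0,30,-18,4.4,0,0,30,-18,4.4,0,0,30,-18,4.4,0,0,30,-18,4.4,0,0,30,-18,4.4,0,0,30,-18,4.4,0,0,30,-12,9.4,0,0,30,-4,4.4,0,0,30]' 20
python3 - <<'E'
from m import *
t=camera("top");s=camera("side")
save(s,"s3")
cv2.imwrite("pics/c3.png",np.hstack([cv2.resize(t["frame"][190:330,240:450],None,fx=1.9,fy=1.9),cv2.resize(s["frame"][150:290,240:450],None,fx=1.9,fy=1.9)])[:,:,::-1])
o=get_obs();print(o["eef_pos"],o["tool_rot"],o["wrist_force"])
E
```

```text
time_s: 9.4
eef_pos: [0.4964, 0.3181, 0.1533]
tool_rot: [[-0.695, 0.719, 0.002], [0.719, 0.695, 0.001], [-0.001, 0.002, -1.0]]
wrist_force: [0.6, -0.4, -1.0]
grip_width: 0.478
grip_force: 20.0
time_s: 10.23
eef_pos: [0.4956, 0.3177, 0.1509]
tool_rot: [[0.263, 0.965, -0.0], [0.965, -0.263, -0.0], [-0.0, -0.0, -1.0]]
wrist_force: [0.6, 0.0, -0.5]
grip_width: 0.48
grip_force: 20.0
time_s: 11.07
eef_pos: [0.4976, 0.153, 0.1509]
tool_rot: [[0.256, 0.967, -0.0], [0.967, -0.256, 0.0], [-0.0, -0.0, -1.0]]
wrist_force: [-0.0, -0.2, -1.4]
grip_width: 0.48
grip_force: 20.0
time_s: 11.9
eef_pos: [0.5045, -0.0151, 0.151]
tool_rot: [[0.258, 0.966, 0.0], [0.966, -0.258, -0.0], [-0.0, 0.0, -1.0]]
wrist_force: [-0.4, -0.1, -0.4]
grip_width: 0.484
grip_force: 20.0
[ 0.5047 -0.014   0.1509] [[ 0.2576  0.9663  0.0005]
 [ 0.9663 -0.2576 -0.    ]
 [ 0.0001  0.0005 -1.    ]] [ 0.7256  0.7115 -0.1037]
```

View pics/c3.png

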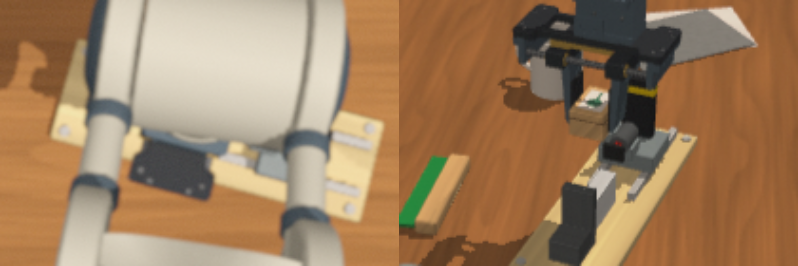

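The box is held level above the rail, with the fence at the near end in the side view. I'm about 5 mm off laterally, so I'll correct that, descend, and check the force.

```bash
python3 -m inch '[0,-2,0,0,30,1,-2,8,0,30,0,0,10,0,30,0,0,10,0,30,0,0,10,0,30,0,0,10,0,30,0,0,10,0,30,0,0,10,0,30,0,0,8,0,30,0,0,3,0,30]' 20
python3 -m inch '[0,0,1,0,30,0,0,1,0,30,0,0,1,0,30,0,0,0.5,0,30,0,0,0.5,0,30,0,0,0,0,30,0,0,0,0,30,0,0,0,0,30,0,0,0,0,30,0,0,0,0,30]' 20
```

```text
time_s: 12.83
eef_pos: [0.4995, -0.0107, 0.0706]
tool_rot: [[0.256, 0.967, -0.002], [0.967, -0.256, 0.0], [-0.0, -0.002, -1.0]]
wrist_force: [-0.3, 0.2, -0.9]
grip_width: 0.484
grip_force: 20.0
time_s: 13.67
eef_pos: [0.5005, -0.0115, 0.068]
tool_rot: [[0.256, 0.967, 0.0], [0.967, -0.256, -0.0], [0.0, 0.0, -1.0]]
wrist_force: [-0.3, -0.2, -1.4]
grip_width: 0.483
grip_force: 20.0
```

Run:
```python
from m import *
t=camera("top");s=camera("side")
cv2.imwrite("pics/c4.png",cv2.resize(s["frame"][150:300,250:450],None,fx=4,fy=4,interpolation=cv2.INTER_CUBIC)[:,:,::-1])
o=get_obs();print(o["eef_pos"],o["wrist_force"])
```

```text
[ 0.5005 -0.0115  0.0679] [-0.0156  0.793  -1.113 ]
```

View pics/c4.png

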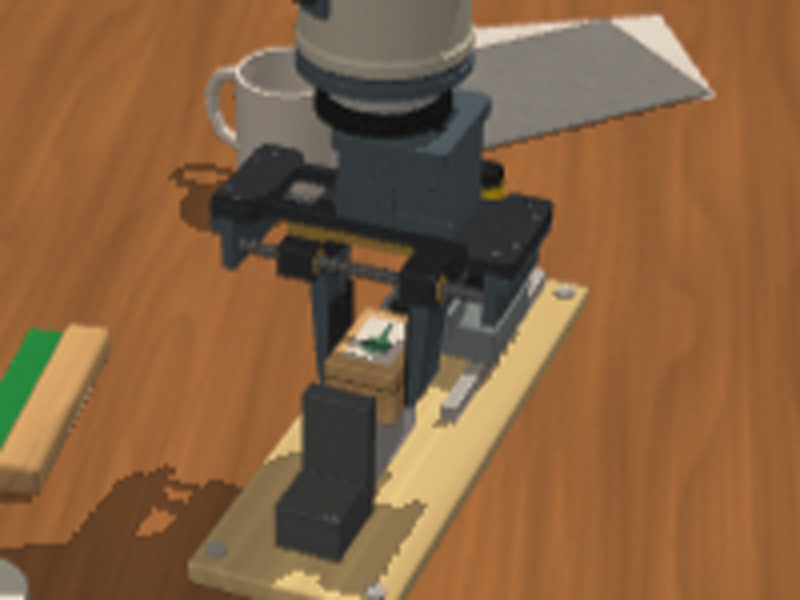

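Run:
```python
from m import *
s=camera("side")
o=np.array([.4946,-.0336]);a=np.array([.2575,.9663]);l=np.array([-.9663,.2575])
for n,x,y,z in(("fence top far",.089,-.02,.095),("fence",.089,.02,.095),("fence front",.075,.02,.095),("boxT-",.055,-.022,.094),("boxT+",.055,.022,.094),("boxB-",.055,-.022,.06),("boxB+",.055,.022,.06),("boxbackT+",-.009,.022,.094),("rail+",.075,.011,.06),("baseC",.16,.06,.015),("baseC-",.16,-.06,.015),("base back",-.21,.06,.015)):
    u=proj(s,[*(o+a*x+l*y),z]);print(n,(u-[250,150]+.3)*4)
```

```text
fence top far [300.1281 394.9315]
fence [366.7468 410.9068]
fence front [376.0951 397.6946]
boxT- [320.408  364.5792]
boxT+ [392.4594 381.4461]
boxB- [320.2828 413.557 ]
boxB+ [391.2907 430.7436]
boxbackT+ [432.2154 325.0067]
rail+ [360.3417 445.1385]
baseC [384.6669 617.4966]
baseC- [184.8711 563.1033]
base back [588.1399 286.9464]
```

The predicted and pictured corners agree to about 2–3 mm, and the box is roughly 1.5 mm off centre. I'll nudge it, lower it, and open.

```bash
python3 -m inch '[0,1.5,0,0,30,0,0,0.5,0,30,0,0,0.5,0,30,0,0,0,0,30,0,0,0,0,30,0,0,0,0,44,0,0,0,0,46,0,0,0,0,50,0,0,0,0,56,0,0,0,0,64]' 5
python3 -m inch '[0,0,0,0,70,0,0,0,0,76,0,0,0,0,76,0,0,0,0,76,0,0,0,0,76,0,0,0,0,76,0,0,-3,0,76,0,0,-5,0,76,0,0,-10,0,76,0,0,-10,0,76]'
python3 -m inch '[0,0,-15,0,76,0,0,-15,0,76,0,0,-15,0,76,0,0,-15,0,76,0,0,-15,0,76,0,0,-15,0,76,0,0,-10,0,76,0,0,0,0,76,0,0,0,0,76,0,0,0,0,76]'
python3 - <<'E'
from m import *
t=camera("top");s=camera("side")
cv2.imwrite("pics/c5.png",cv2.resize(s["frame"][150:300,250:450],None,fx=4,fy=4,interpolation=cv2.INTER_CUBIC)[:,:,::-1])
o=get_obs();print(o["eef_pos"],o["tool_rot"],o["wrist_force"])
a=np.array([.2575,.9663])
for n in("grip_top",):
  for nm,p in(("t",t),("s",s)):
    for r in landmark_of(p,n)[:2]:print(n,nm,r["uv"],r["conf"],atz(p,r["uv"],.14))
E
```

```text
time_s: 14.65
eef_pos: [0.502, -0.0119, 0.067]
tool_rot: [[0.256, 0.967, 0.0], [0.967, -0.256, -0.0], [0.0, 0.0, -1.0]]
wrist_force: [0.8, -0.5, 0.1]
grip_width: 0.657
grip_force: 0.0
time_s: 15.48
eef_pos: [0.5019, -0.0118, 0.0958]
tool_rot: [[0.256, 0.967, -0.0], [0.967, -0.256, 0.0], [0.0, -0.0, -1.0]]
wrist_force: [-0.7, -0.5, -0.2]
grip_width: 0.831
grip_force: 0.0
time_s: 16.32
eef_pos: [0.5016, -0.0118, 0.1947]
tool_rot: [[0.256, 0.967, -0.0], [0.967, -0.256, 0.0], [-0.0, -0.0, -1.0]]
wrist_force: [0.6, -0.7, -0.8]
grip_width: 0.834
grip_force: 0.0
[ 0.5015 -0.0118  0.1943] [[ 0.2564  0.9666 -0.0011]
 [ 0.9666 -0.2564  0.0002]
 [-0.0001 -0.0012 -1.    ]] [ 0.4971 -0.7126 -0.6297]
grip_top s [364.9, 185.4] 0.84 [ 0.4681 -0.1774  0.14  ]
```

View pics/c5.png

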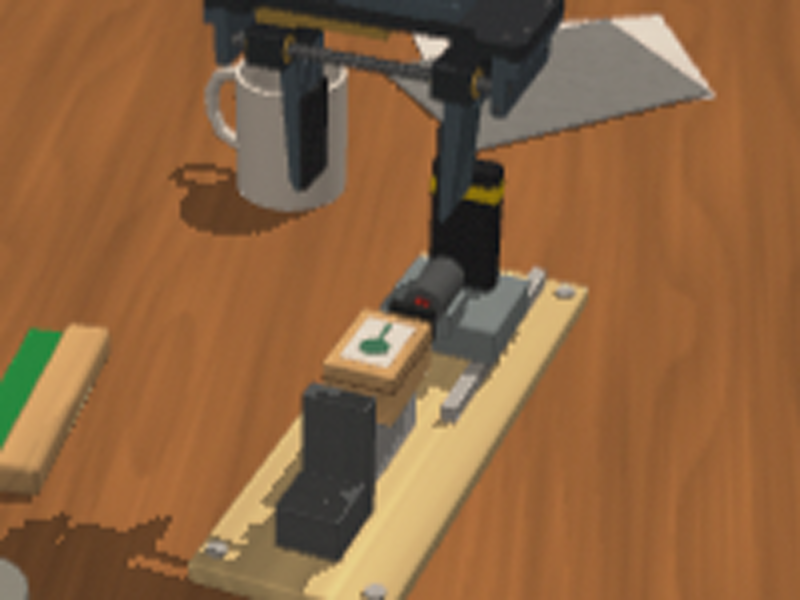

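The box stands by itself on the rail, square to it. Now I turn 90° and move over the fin handle.

```bash
python3 -m inch '[0,0,0,6,76,0,0,0,6.5,60,0,0,0,6.5,60,0,0,0,6.5,50,0,0,0,6.5,50,0,0,0,6.5,50,0,0,0,6.5,50,0,0,0,6.5,50,0,0,0,6.5,50,0,0,0,6.5,50]'
python3 -m inch '[0,0,0,6.5,50,0,0,0,6.5,50,0,0,0,6.5,50,0,0,0,6.5,50,0,10,0,0,50,0,25,0,0,50,0,30,0,0,50,0,30,0,0,50,0,30,0,0,50,0,22,0,0,50]'
python3 - <<'E'
from m import *
t=camera("top");s=camera("side")
cv2.imwrite("pics/c6.png",np.hstack([cv2.resize(t["frame"][200:320,340:470],None,fx=3,fy=3),cv2.resize(s["frame"][150:270,300:430],None,fx=3,fy=3)])[:,:,::-1])
o=get_obs();print(o["eef_pos"],o["tool_rot"],o["joint_pos"])
P=o["eef_pos"];T=o["tool_rot"]
for q in([.462,-.154,.14],):print((proj(t,q)-[340,200])*3,(proj(s,q)-[300,150])*3)
for n in("grip_top",):
  for nm,p in(("t",t),("s",s)):
    for r in landmark_of(p,n)[:2]:print(n,nm,r["uv"],r["conf"],atz(p,r["uv"],.14))
E
```

```text
time_s: 17.35
eef_pos: [0.5018, -0.0118, 0.1945]
tool_rot: [[0.984, 0.179, -0.001], [0.179, -0.984, 0.0], [-0.001, -0.0, -1.0]]
wrist_force: [-0.8, 0.1, 0.8]
grip_width: 0.547
grip_force: 0.0
time_s: 18.18
eef_pos: [0.4619, -0.156, 0.1947]
tool_rot: [[0.965, -0.26, -0.0], [-0.26, -0.965, -0.0], [-0.0, 0.0, -1.0]]
wrist_force: [0.6, 0.1, 0.2]
grip_width: 0.553
grip_force: 0.0
[ 0.462  -0.1568  0.1947] [[ 0.9647 -0.2632 -0.0004]
 [-0.2632 -0.9647 -0.0006]
 [-0.0003  0.0007 -1.    ]] [-0.4491  0.3253  1.7002 -0.0008  1.1163  1.3883]
[207.8734 204.2059] [199.6576 120.0182]
grip_top s [366.5, 183.8] 0.74 [ 0.4648 -0.1864  0.14  ]
```

View pics/c6.png

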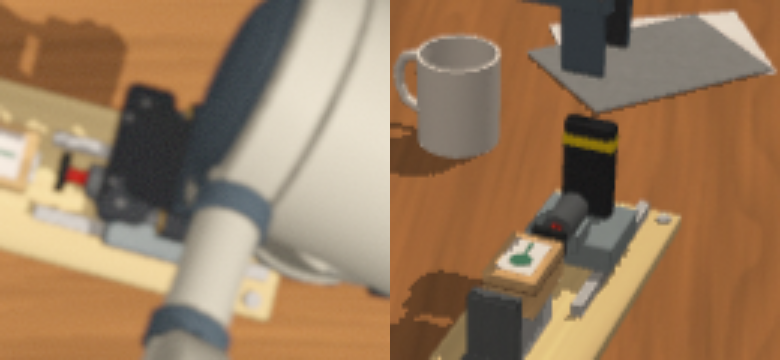

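The fin top at crop (592,120) matches the predicted position to within about a pixel. Next I descend and pinch.

```bash
python3 -m inch '[0,-2,10,0,50,0,0,10,0,50,0,0,10,0,50,0,0,10,0,50,0,0,10,0,50,0,0,10,0,50,0,0,10,0,50,0,0,10,0,50,0,0,10,0,50,0,0,4,0,50]' 30
python3 -m inch '[0,0,0,0,50,0,0,0,0,40,0,0,0,0,30,0,0,0,0,20,0,0,0,0,10,0,0,0,0,5,0,0,0,0,5,0,0,0,0,5,0,0,0,0,5,0,0,0,0,5]' 30
```

```text
time_s: 19.22
eef_pos: [0.4631, -0.1506, 0.0998]
tool_rot: [[0.965, -0.262, -0.002], [-0.262, -0.965, 0.001], [-0.002, -0.0, -1.0]]
wrist_force: [0.5, -0.1, 0.3]
grip_width: 0.551
grip_force: 0.0
time_s: 20.05
eef_pos: [0.4637, -0.152, 0.1012]
tool_rot: [[0.964, -0.264, 0.0], [-0.264, -0.964, -0.001], [0.001, 0.0, -1.0]]
wrist_force: [-2.2, -2.8, 6.6]
grip_width: 0.174
grip_force: 30.0
```

```bash
python3 -m inch '[0,-2,0,0,5,0,-2,0,0,5,0,-2,0,0,5,0,-2,0,0,5,0,-2,0,0,5,0,-2,0,0,5,0,-2,0,0,5,0,-2,0,0,5,0,-2,0,0,5,0,-2,0,0,5]' 40
python3 -m inch '[0,-2,0,0,5,0,-2,0,0,5,0,-2,0,0,5,0,-2,0,0,5,0,-2,0,0,5,0,-2,0,0,5,0,-2,0,0,5,0,0,0,0,5,0,0,0,0,5,0,0,0,0,5]'
python3 - <<'E'
from m import *
a=np.array([.2575,.9663,0]);o=get_obs();print(o["eef_pos"],o["wrist_force"]@a,(o["eef_pos"]-[.4946,-.0336,0])@a)
E
```

```text
time_s: 20.88
eef_pos: [0.4689, -0.1327, 0.1012]
tool_rot: [[0.965, -0.264, 0.0], [-0.264, -0.965, -0.001], [0.0, 0.001, -1.0]]
wrist_force: [-3.6, -5.1, 7.5]
grip_width: 0.179
grip_force: 40.0
time_s: 21.72
eef_pos: [0.4725, -0.1192, 0.1012]
tool_rot: [[0.965, -0.264, 0.0], [-0.264, -0.965, -0.001], [0.0, 0.001, -1.0]]
wrist_force: [-4.0, -3.5, 8.3]
grip_width: 0.172
grip_force: 40.0
[ 0.4725 -0.1192  0.1012] -4.464247484425278 -0.08837722406624625
```

```bash
python3 -m inch '[0,-1,0,0,5,0,-1,0,0,5,0,-1,0,0,5,0,-1,0,0,5,0,-1,0,0,5,0,-1,0,0,5,0,0,0,0,5,0,0,0,0,5,0,0,0,0,5,0,0,0,0,5]'
python3 - <<'E'
from m import *
a=np.array([.2575,.9663,0]);o=get_obs();print(o["eef_pos"],o["wrist_force"]@a,(o["eef_pos"]-[.4946,-.0336,0])@a)
E
python3 -m inch '[0,-0.5,0,0,5,0,-0.5,0,0,5,0,-0.5,0,0,5,0,-0.5,0,0,5,0,-0.5,0,0,5,0,0,0,0,5,0,0,0,0,5,0,0,0,0,5,0,0,0,0,5,0,0,0,0,5]'
python3 - <<'E'
from m import *
a=np.array([.2575,.9663,0]);o=get_obs();print(o["eef_pos"],o["wrist_force"]@a,(o["eef_pos"]-[.4946,-.0336,0])@a)
E
```

```text
time_s: 22.55
eef_pos: [0.474, -0.1138, 0.1012]
tool_rot: [[0.965, -0.264, -0.0], [-0.264, -0.965, -0.001], [0.0, 0.001, -1.0]]
wrist_force: [-5.2, -6.9, 7.8]
grip_width: 0.178
grip_force: 40.0
[ 0.474  -0.1138  0.1012] -8.000772031681521 -0.0827676191294533
time_s: 23.38
eef_pos: [0.4745, -0.1115, 0.1012]
tool_rot: [[0.965, -0.264, -0.0], [-0.264, -0.965, -0.001], [0.0, 0.001, -1.0]]
wrist_force: [-7.2, -10.9, 8.8]
grip_width: 0.171
grip_force: 40.0
[ 0.4745 -0.1115  0.1012] -12.406905362254628 -0.08047976081777657
```

Run:
```python
from m import *
t=camera("top");s=camera("side")
cv2.imwrite("pics/c7.png",np.hstack([cv2.resize(t["frame"][220:300,290:390],None,fx=4,fy=4,interpolation=cv2.INTER_CUBIC),cv2.resize(s["frame"][190:270,310:410],None,fx=4,fy=4,interpolation=cv2.INTER_CUBIC)])[:,:,::-1])
a=np.array([.2575,.9663,0])
for i in range(5):
    o=get_obs();print(o["wrist_force"]@a);camera("side")
```

```text
-10.511394037765106
-10.995831624978706
-10.921318024356832
-11.19977786948894
-11.72951208187748
```

View pics/c7.png

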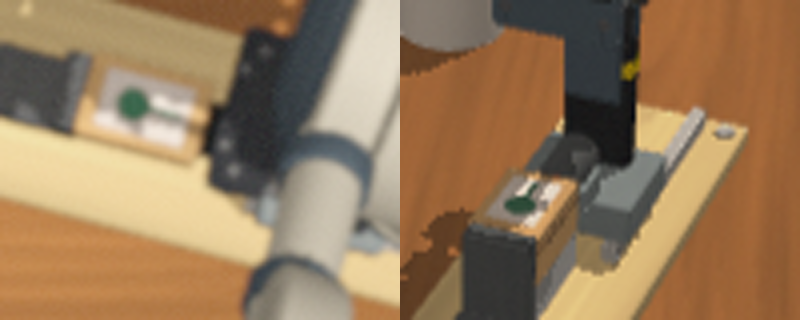

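The box is flat and home against the fence. The force of about 11 N means the plunger is roughly 5 mm in, so I'll push 2 mm more.

```bash
python3 -m inch '[0,-0.5,0,0,5,0,-0.5,0,0,5,0,-0.5,0,0,5,0,-0.5,0,0,5,0,0,0,0,5,0,0,0,0,5,0,0,0,0,5,0,0,0,0,5,0,0,0,0,5,0,0,0,0,5]'
python3 - <<'E'
from m import *
a=np.array([.2575,.9663,0]);f=[]
for i in range(8):
    o=get_obs();f.append(o["wrist_force"]@a);camera("side")
print(np.mean(f),(o["eef_pos"]-[.4946,-.0336,0])@a)
E
```

```text
time_s: 24.57
eef_pos: [0.475, -0.1097, 0.1012]
tool_rot: [[0.965, -0.264, -0.0], [-0.264, -0.965, -0.002], [0.0, 0.002, -1.0]]
wrist_force: [-7.5, -11.6, 8.3]
grip_width: 0.171
grip_force: 40.0
-13.181915491132111 -0.07864175653018639
```

The force is 13.2 N, which is what halfway needs, and the handle position (x = −78.6 mm) agrees with it. I'm handing in.

```bash
python3 -c "
from bench import *
print(close_job())"
```

```text
the job is handed in; nothing more can be done
None
```

I handed the job in at about 25 s of the 58 s. The box stood by itself on the rail before the push and is now clamped against the fence. The gripper still holds the handle at about 13 N, which by force and travel puts the plunger about halfway in. I don't have the judge's result, since the hand-in returned none.

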